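# Latch the spice cupboard

### The arm

A 7-joint arm with a two-finger parallel gripper is mounted at the origin on a cart in front of the work surface, level with it; the furniture and walls round the work are solid. World frame = base frame: x ahead of the robot, y to its left, z up, the work surface at z = 0. Lengths are in mm, angles in rad, forces in N, time in s.
With the tool pointing down it reaches from about 400 to 875 mm from the base axis. Payload 19.3 kg.
Tool frame: the origin (TCP) lies at the very end of the fingers, on their centre line; the grasp point (between the pads) lies 19 mm behind it (grip_point_offset is the z of the grasp point in the tool frame, in mm); z points along the fingers, x is the direction in which the jaws open and shut, and the axes are right-handed (so a half turn about z gives the same grasp; the last joint's range is limited). The gripper opens to 85 mm and grips with 20 to 120 N. Pads are 22 mm wide; open, the fingers measure 114 mm over their backs; the gripper's body (76 mm by 85 mm) begins 54 mm behind the grasp point. The pads swing forward as they close: fully open they stand 13 mm farther back than shut.
Start: joints at [1.096, 0.521, -0.036, 1.599, 0.021, 1.021, -0.113], TCP at [246.119, -574.491, 231.291] pointing down, gripper open.
Joint ranges: [-2.91, 2.91], [-0.3, 2.13], [-1.5, 1.42], [0.17, 2.43], [-1.26, 4.41], [0.16, 1.93], [-2.52, 2.52]. Speed limits (rad/s): [1.89, 1.89, 2.39, 2.39, 3.01, 3.01, 3.01].

### API

Orientations are given as a 3x3 rotation matrix whose columns are the frame's x, y, z axes.
In Python, from workcell import movep, movel, goto_joints, open_gripper, clamp, wait, inverse_kinematics, read_state, camera, PlanningError, finish_job, grip_point_offset gives the robot as it stands. Calls block until the motion is done:
- movep(position, orientation): joint-space move of the TCP to a pose.
- movel(position, frame=None, max_speed=150, guard=None): straight line of the TCP; frame=None keeps the orientation; max_speed is the mean speed in mm/s. With guard (N) it stops when the force on the tool has changed by that much, and returns True; else False.
- goto_joints(angles): joint-space move.
- open_gripper() and clamp(): open the fingers fully, or close them until they stop; the grip force is fixed at half the most.
- wait(seconds).
- inverse_kinematics(position, orientation): joint angles nearest the present ones, or None.
- read_state(): the state.
- camera(name): name is "side" or "top" or "wrist"; returns a dict with "image" (420x560x3 uint8, blue, green, red), "range_z" (420x560 float32, mm along the optical axis (not along the pixel's ray), 0 where there is no reading), "fx", "fy", "cx", "cy" (pixels), "cam_to_world" (4x4, takes a point from camera to world coordinates). Camera axes: x right, y up, looking along -z (the intrinsics and any distortion apply to the point x, -y, -z); pixel columns grow to the right and rows downward; lengths in mm; the calibration is good to about 2 mm. A picture is of the moment at which its call begins.
A pose or a line that the arm cannot do raises PlanningError and nothing moves.
- finish_job(): hands the job in, once; it reports no verdict.
The state is a dict: "time": time; "qpos": joint angles; "qvel": joint speeds; "joint_efforts": joint torques, N m; "eef_pos": TCP position; "tool_rot": TCP orientation; "ft_force": force on the tool from outside, world axes, zero at the start; "torque": the same for the moment, N m; "finger_gap": finger opening in mm.
Only numpy, scipy, OpenCV 4.12 (cv2) and the standard library are available. Lean on these libraries where they do the work, as an engineer would, in place of code of your own. Each camera call takes 0.05 s, during which the arm holds its last target. There are 200 camera calls.

### The job

Shut and latch the little spice cupboard that stands ajar on the worktop: raise the iron latch bar by its knob so that it passes over the nose of the strike, press the door gently home against its sprung bumper, and let the bar fully down behind the nose so that the door stays latched when you let go. Do not force the door or the latch, and leave everything round it standing where it is.

Things in the scene. Friction and masses are not known exactly. Their poses are not given: they have to be found in the camera images.
- spice_cupboard: fixed wooden cupboard on the worktop, 130 deep x 270 wide x 172 high; origin: centre of its underside; x points to its back, z up, so its front face lies in its plane x = -65 mm. An inset plank door, hinged at the left (+y), opens towards -x; three spice jars stand inside. A sprung bumper inside meets the door at about 0.08 rad and pushes it out with 2 N, rising to 3.5 to 5 N when shut.
- door (a joint): door angle, rad: 0 is flush with the front, grows as it opens; turns freely and stays where left, until the bumper. Home is where it lands on the strike's hard lip: the strike is adjusted by hand up to 6 mm in or out, so home lies between -0.033 and 0.033 and must be felt. The strike's small screws bear 15 N. Latched, the door rests up to 0.016 wider than home, held by the bar.
- door_hinge (a point): point on the door's vertical hinge line at latch height: in the cupboard's frame x -65, y +114, z 134 mm. Does not move with the door.
- latch (a joint): angle of the dark iron latch bar (5 x 136 x 12 mm high, about 100 g) about its pivot on the door, rad: 0 is down and level, grows as its free end (to -y) rises, upper stop 0.22. Falls by its own weight unless it rubs on the nose. Pivot 104 mm from the hinge line; the bar's middle plane is 11.5 mm in front of the door's face. The nose is cleared at 0.07 to 0.11 (it is set by hand), so about 0.18 is safe.
- latch_knob (a point): middle of the round iron knob, 14 mm across and 36 mm long, that stands out from the bar towards the robot along the door's normal; the place to grip it. 60 mm from the bar's pivot, 164 mm from the hinge line, 34 mm in front of the door's face, 134 mm above the worktop with the bar down. Free space round it to the front and below.
- strike_place (a point): point fixed on the face of the stile right of the door, at the height of the lowered bar's middle, (cupboard frame: x -65, y -108, z 134), where the dark iron strike is nominally fitted; it stands up to 6 mm in or out and 2 mm up or down of it. It is an upturned hook: its nose, 14 mm wide, 16.5 to 21.5 mm in front, top 4 mm above this point; behind it the bar has 1.5 to 3.5 mm of play with the door home.
- tea_box: loose box of tea bags, 69 x 133 x 66, on the cupboard's roof; origin centre of its underside. Leave it.
- pepper_shaker: loose pepper shaker, 44 across, 90 high, right of the cupboard; origin centre of its underside. Leave it.
- honey_jar: loose jar, 63 across, 94 high, left of the cupboard; origin centre of its underside. Leave it.
- tuna_tin: loose flat tin, 86 across, 40 high, left of the cupboard; origin centre of its underside. Leave it.
- mug_tea: loose mug, 88 x 118 x 92, in front of the cupboard at the left; origin centre of its underside. Leave it.
- lemon: loose lemon, 78 x 55 x 56, in front of the cupboard at the right; origin its lowest point as placed. Leave it.
- teaspoon: loose teaspoon, 132 x 26 x 11, lying on the worktop in front of the cupboard; origin centre of its underside. Leave it.

How it is judged:
By the outcome, as a careful person would: the job done as asked, in the order asked, and still so for the second after the job is handed in, with the robot touching nothing.
It also fails if it takes over 48 s, if anything falls off the work surface, if the arm or the gripper's body presses on something with over 40 N, if the wrist force passes 120 N, or if a joint passes its speed limit or range.

## Working session

There is one attempt and no reset: what is moved stays moved. The work goes in short steps, each a Python script; the robot and the scene stay as the last script left them, time stands still between calls to the robot, and variables do not carry over. Pictures are saved under pics/ and viewed, about 8 in all and at most 12, crops included, and the job is handed in when it is done.

```bash
ls; mkdir -p pics; python3 - <<'E'
from workcell import *
import cv2,numpy as np
for n in ("side","top"):
    c=camera(n); cv2.imwrite(f"pics/{n}0.png",c["image"]); np.savez(f"{n}0.npz",**c)
    print(n,c["fx"],c["cx"],c["cy"],np.round(c["cam_to_world"],3).tolist(),[k for k in c])
s=read_state();print(s,grip_point_offset)
E
```

```text
pics
side 480.7111541717628 275.55642723411614 213.24754135066647 [[-0.964, 0.228, -0.136, 439.585], [-0.266, -0.819, 0.508, 693.69], [0.004, 0.526, 0.851, 1093.594], [0.0, 0.0, 0.0, 1.0]] ['image', 'range_z', 'fx', 'fy', 'cx', 'cy', 'cam_to_world']
top 439.5842177924891 273.18452173268884 213.50122802583246 [[0.003, 0.993, -0.118, 503.894], [-1.0, 0.002, -0.002, 115.724], [-0.002, 0.118, 0.993, 978.681], [0.0, 0.0, 0.0, 1.0]] ['image', 'range_z', 'fx', 'fy', 'cx', 'cy', 'cam_to_world']
{'time': 0.1, 'qpos': array([ 1.09580986,  0.52195844, -0.03634254,  1.599906  ,  0.02120299,
        1.02112583, -0.11276906]), 'qvel': array([ 0.00103676, -0.00216043,  0.00023558, -0.00154657, -0.00070279,
        0.00109292,  0.00227229]), 'joint_efforts': array([ 3.98122764e-03, -9.28485417e+01,  1.98429063e+00, -3.70533729e+01,
        1.82083767e-02,  5.29963771e-03,  1.26829245e-04]), 'eef_pos': array([ 246.00240745, -574.23594552,  230.7967239 ]), 'tool_rot': array([[ 3.93853340e-01, -9.19173181e-01, -4.58299758e-04],
       [-9.19172740e-01, -3.93853602e-01,  9.02915637e-04],
       [-1.01043885e-03,  6.56403043e-05, -9.99999487e-01]]), 'ft_force': array([0.09464448, 0.36827768, 0.16854618]), 'torque': array([ 0.01468336, -0.00042595,  0.06166126]), 'finger_gap': 85.00932838394183} -18.700000000000003
```

View pics/side0.png

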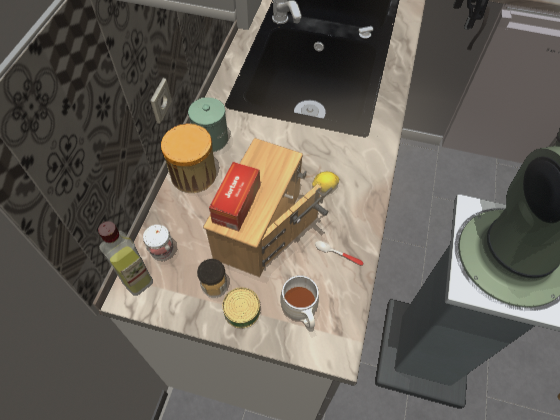

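View pics/top0.png

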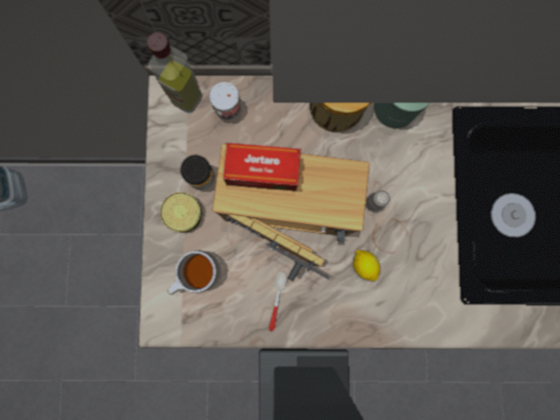

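```bash
cat > h.py <<'E'
import numpy as np,cv2
def cloud(c):
    z=c["range_z"];v,u=np.indices(z.shape)
    p=np.stack([(u-c["cx"])/c["fx"]*z,-(v-c["cy"])/c["fy"]*z,-z,np.ones_like(z)],-1)
    return (p@np.asarray(c["cam_to_world"]).T)[...,:3]
E
python3 - <<'E'
from h import *
c=dict(np.load("top0.npz"));P=cloud(c)
for n,(u,v) in dict(roofFL=(225,205),roofR=(350,200),roofm=(280,205),door1=(250,230),door2=(312,258),bar1=(275,246),barend=(325,273),knob=(297,268),knob2=(292,275),strike=(341,236),pep=(380,199),lemon=(367,264),spoon=(280,285),mug=(198,255),tin=(181,212),honey=(196,168),table=(330,310)).items(): print(n,P[v,u].round(0))
m=(abs(P[...,2]-172)<7)&(c["range_z"]>0)
n,l,st,_=cv2.connectedComponentsWithStats(m.astype(np.uint8),connectivity=4); k=1+st[1:,4].argmax(); m=l==k
q=P[m];print("z roof",np.median(q[:,2]),m.sum()); r=cv2.minAreaRect(q[:,:2].astype(np.float32)); print(r); print(cv2.boxPoints(r))
# front edge: lowest row per column
vs,us=np.nonzero(m); E=np.array([P[vs[us==u].max(),u] for u in np.unique(us)])
f=cv2.fitLine(E[8:-8,:2].astype(np.float32),cv2.DIST_HUBER,0,.01,.01).ravel();print("front",f)
# dark points in front
hsv=cv2.cvtColor(c["image"],cv2.COLOR_BGR2HSV)
d=(hsv[...,2]<90)&(P[...,2]>100)&(P[...,2]<160)&(c["range_z"]>0); d[:205]=0;d[300:]=0;d[:,:225]=0;d[:,360:]=0
n,l,st,ce=cv2.connectedComponentsWithStats(d.astype(np.uint8))
for i in range(1,n):
    if st[i,4]>8: print(st[i],ce[i],np.median(P[l==i],0),P[l==i].min(0),P[l==i].max(0))
im=cv2.resize(c["image"][190:300,210:380],None,fx=4.6,fy=4.6,interpolation=cv2.INTER_CUBIC);cv2.imwrite("pics/top_crop.png",im)
s=dict(np.load("side0.npz"));cv2.imwrite("pics/side_crop.png",cv2.resize(s["image"][160:280,200:360],None,fx=5,fy=5,interpolation=cv2.INTER_CUBIC))
E
```

```text
roofFL [616. 207. 169.]
roofR [625. -25. 172.]
roofm [616. 105. 169.]
door1 [579. 167.  51.]
door2 [518.  45. 157.]
bar1 [541. 114. 138.]
barend [488.   3.  -3.]
knob [500.  72. 139.]
knob2 [487.  82. 140.]
strike [562. -14. 127.]
pep [ 640. -101.   87.]
lemon [508. -78.  57.]
spoon [462. 102.   1.]
mug [527. 279.  29.]
tin [619. 317.  35.]
honey [703. 276.  93.]
table [408.  -7.  -2.]
z roof 171.31816392024342 7476
((651.5419921875, 83.7550048828125), (282.27337646484375, 132.3817596435547), 82.74100494384766)
[[568.0483   -47.886963]
 [699.3691   -64.61401 ]
 [735.0357   215.39697 ]
 [603.7149   232.12402 ]]
front [1.2622494e-01 9.9200165e-01 5.8593506e+02 8.5920570e+01]
[225 214  38  22  74] [241.87837838 224.40540541] [585.46068127 180.1763977  118.24360719] [563.86158029 139.46748301 103.63652707] [601.98717515 213.43644123 153.16931634]
[331 228  26  14 131] [341.52671756 233.08396947] [569.62153495 -13.72073162 128.65905928] [551.69344786 -39.94075561 101.71297244] [577.81298568   4.60641076 156.36873759]
[268 238  61  43 352] [294.78125    262.43181818] [505.53456795  75.8858535  139.17777166] [477.31503801  13.62263531 104.51073494] [558.27887568 127.69571649 159.64169557]
```

View pics/top_crop.png

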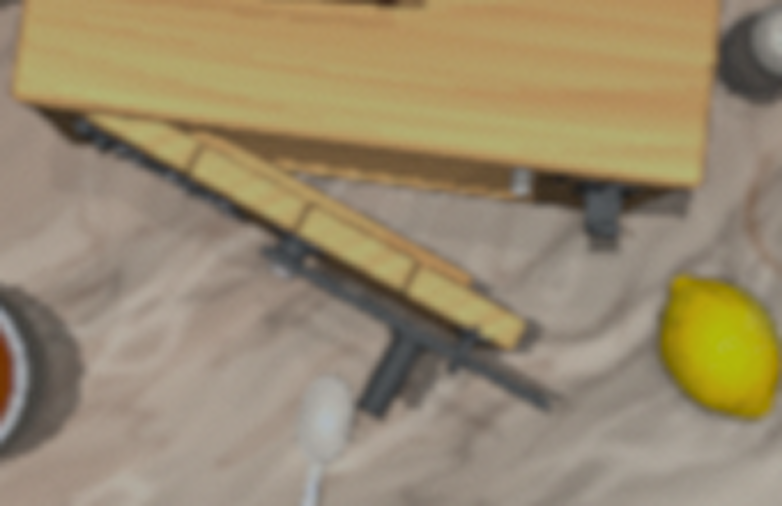

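View pics/side_crop.png

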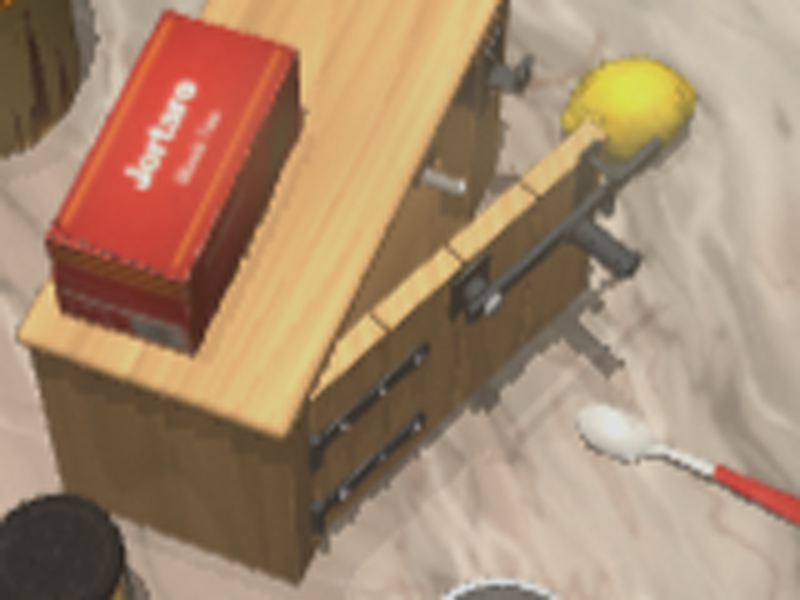

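```bash
cat >> h.py <<'E'
def ray(c,u,v,h):
    T=np.asarray(c["cam_to_world"]);d=T[:3,:3]@np.array([(u-c["cx"])/c["fx"],-(v-c["cy"])/c["fy"],-1]);o=T[:3,3]
    return o+d*(h-o[2])/d[2]
def crop(p,k,o): return (p[0]+.5)/k-.5+o[0],(p[1]+.5)/k-.5+o[1]
def door(hinge,psi,th):
    y=np.array([-np.sin(psi),np.cos(psi),0]);x=np.array([np.cos(psi),np.sin(psi),0])
    return -y*np.cos(th)-x*np.sin(th), -x*np.cos(th)+y*np.sin(th)   # along door, outward normal
E
python3 - <<'E'
from h import *
c=dict(np.load("top0.npz"));s=dict(np.load("side0.npz"))
t=lambda u,v,h:ray(c,*crop((u,v),4.6,(210,190)),h)
r=lambda u,v,h:ray(s,*crop((u,v),5,(200,160)),h)
A,B=t(15,97,172),t(697,185,172);print("top FL FR",A,B,np.linalg.norm(A-B))
A2=r(285,437,172);B2=r(503,0,172);print("side FL, frontedge",A2,B2)
yc=(A-B)/np.linalg.norm(A-B);psi=np.arctan2(-yc[0],yc[1]);print("psi",psi,"side psi",np.arctan2(-(A2-B2)[0],(A2-B2)[1]))
mid=(A+B)/2;hinge=mid+114*yc;hinge[2]=134;print("hinge",hinge, "strike pl",mid-108*yc, "strike seen",t(602,240,138),r(525,70,134))
tip,base=t(375,410,134),t(405,345,134);print("knob tip/base",tip,base,np.linalg.norm(tip-base))
e1,e2=t(268,250,140),t(552,405,140);print("bar",e1,e2,np.linalg.norm(e1-e2))
th=np.arctan2(*(-(e2-e1)[[0,1]]))+psi;print("theta bar",th)
print("door top theta", [np.arctan2(*(-(t(505,347,h)-t(85,115,h))[[0,1]]))+psi for h in (157,)])
for th in (.34,.37,.40):
    d,n=door(hinge,psi,th);print(th,"knob mid/tip/barEnds",hinge+164*d+34*n,hinge+164*d+52*n,hinge+100*d+11.5*n,hinge+236*d+11.5*n)
print("side knob tip",r(628,268,134),"base",r(578,235,134),"bar tip",r(658,145,138))
P=cloud(c);m=(P[...,2]>225)&(P[...,2]<250);m[:,:200]=0;m[:130]=0;m[:,320:]=0;m[210:]=0;q=P[m];print("teabox",np.percentile(q,[1,99],axis=0))
E
```

```text
top FL FR [604.80846472 229.06289464 172.        ] [570.001399   -44.36044774 172.        ] 275.6299257694747
side FL, frontedge [603.81889227 236.87996138 172.        ] [570.25919615 -20.014447   172.        ]
psi -0.126619952144702 side psi -0.12990052951967673
hinge [601.80106639 205.43858486 134.        ] strike pl [573.76648862 -14.78417157 172.        ] strike seen [549.78298546 -11.1799047  138.        ] [554.67199892  -9.88829655 134.        ]
knob tip/base [479.53530148  83.10416048 134.        ] [506.25584759  70.59963977 134.        ] 29.501705414325667
bar [545.18452494 127.51614006 140.        ] [481.93364672  10.68534159 140.        ] 132.85371302910966
theta bar 0.3695878923058106
door top theta [np.float64(0.37551505298389154)]
0.34 knob mid/tip/barEnds [497.65716509  74.2667593  134.        ] [481.58147363  82.36442219 134.        ] [546.54346968 121.30269474 134.        ] [ 4.85361128e+02 -1.58085129e-01  1.34000000e+02]
0.37 knob mid/tip/barEnds [493.76946181  77.44963061 134.        ] [477.94389732  86.02584823 134.        ] [544.04463562 122.99803231 134.        ] [479.24654693   3.42710063 134.        ]
0.4 knob mid/tip/barEnds [489.97897968  80.74768333 134.        ] [474.4177841   89.79473767 134.        ] [541.59777846 124.7675608  134.        ] [473.24225681   7.1940831  134.        ]
side knob tip [480.96838428  89.15498695 134.        ] base [507.7167653   77.52863529 134.        ] bar tip [481.73766671  19.41818956 138.        ]
teabox [[644.22719527  72.97485222 227.97453334]
 [713.43317155 200.93436414 238.87720053]]
```

```bash
cat >> h.py <<'E'
def frame(d,n,tilt,roll=0.,sgn=1):
    from scipy.spatial.transform import Rotation as R
    z=-np.sin(tilt)*n-np.cos(tilt)*np.array([0,0,1.]);x=sgn*d;M=np.stack([x,np.cross(z,x),z],1)
    # roll: rotate with the rising bar: rotates d towards +z
    return R.from_rotvec(roll*np.cross(d,[0,0,1.])).as_matrix()@M
E
python3 - <<'E'
from h import *
from workcell import *
s=dict(np.load("side0.npz"));P=cloud(s)
f=lambda u,v:P[int(160+v/5),int(200+u/5)].round(1)
print("side depth roof",f(250,380),f(450,60),"knob",f(605,250),"table",f(720,350),f(450,560))
hinge=np.array([602,206.5,134.]);psi=-.127
q0=read_state()["qpos"]
for tilt in (0,.35,.6):
  for sg in (1,-1):
    o=[]
    for th,roll,up in ((.37,0,120),(.37,0,0),(.37,.18,11),(0.,.18,11),(-.03,0,0)):
        d,n=door(hinge,psi,th);M=frame(d,n,tilt,roll,sg);p=hinge+164*d+37*n+[0,0,up]+19*M[:,2]
        q=inverse_kinematics(p,M);o.append(None if q is None else np.round(q,2).tolist())
    print(tilt,sg,o)
E
```

```text
side depth roof [626.4 212.4 167.5] [584.2  24.9 175. ] knob [492.2  85.5 137.7] table [428.2  43.3   2. ] [534.4 196.9   0.9]
0 1 [[-0.02, 0.33, -0.33, 1.91, 0.13, 0.92, -2.48], [-0.19, 0.5, -0.12, 2.03, 0.1, 0.62, -2.44], [-0.46, 0.54, 0.14, 1.94, 0.07, 0.8, -2.45], [-0.19, 0.57, -0.15, 1.86, 0.33, 0.83, -2.25], [-0.08, 0.56, -0.16, 1.89, 0.13, 0.7, -1.98]]
0 -1 [[0.37, 0.42, -0.84, 1.89, 0.37, 0.99, 0.44], [0.27, 0.59, -0.75, 2.0, 0.58, 0.77, 0.26], [0.17, 0.62, -0.73, 1.91, 0.61, 1.0, 0.18], [0.25, 0.68, -0.78, 1.84, 0.73, 1.03, 0.55], [0.38, 0.69, -0.83, 1.86, 0.65, 0.88, 0.71]]
0.35 1 [[-1.27, 0.37, 1.04, 2.16, -0.14, 0.54, -2.26], [-1.05, 0.6, 0.8, 2.26, -0.63, 0.25, -1.87], [-1.11, 0.64, 0.81, 2.16, -0.14, 0.43, -2.33], [-0.83, 0.56, 0.6, 2.15, 0.02, 0.27, -2.02], [-0.4, 0.48, 0.17, 2.17, 0.23, 0.17, -2.14]]
0.35 -1 [[0.35, 0.34, -0.97, 2.09, 0.82, 0.85, -0.05], [-0.11, 0.46, -0.44, 2.22, 1.07, 0.55, -0.36], [0.03, 0.56, -0.72, 2.11, 1.03, 0.91, -0.29], [0.04, 0.52, -0.53, 2.11, 1.1, 0.66, 0.13], [0.24, 0.54, -0.64, 2.14, 1.16, 0.48, 0.16]]
0.6 1 [[-1.54, 0.51, 1.26, 2.3, -0.08, 0.28, -2.42], [-1.03, 0.57, 0.56, 2.38, 1.68, 0.24, 1.97], [-1.36, 0.81, 1.01, 2.29, -0.32, 0.18, -2.29], [-0.88, 0.57, 0.57, 2.33, 2.21, 0.2, 2.0], [-0.29, 0.48, -0.04, 2.34, 2.33, 0.35, 2.01]]
0.6 -1 [[0.29, 0.36, -1.07, 2.23, 1.21, 0.95, -0.51], [-0.27, 0.5, -0.42, 2.34, 1.55, 0.73, -0.96], [-0.31, 0.52, -0.44, 2.25, 1.3, 0.87, -0.67], [-0.34, 0.48, -0.14, 2.3, 1.74, 0.52, -0.59], [-0.11, 0.49, -0.27, 2.33, 2.15, 0.42, -0.92]]
```

```bash
python3 - <<'E'
from h import *
from workcell import *
hinge=np.array([602,206.5,134.]);psi=-.127;th=.37
d,n=door(hinge,psi,th);M=frame(d,n,.15,0,-1);p=hinge+164*d+37*n+19*M[:,2]-130*M[:,2]
print(p);movep(p,M);s=read_state();print(s["time"],s["eef_pos"],s["ft_force"])
for nme in("wrist","side"):
    c=camera(nme);np.savez(nme+"1.npz",**c);cv2.imwrite(f"pics/{nme}1.png",c["image"])
E
```

```text
[476.70190136  87.89131205 243.75358965]
2.5917 [476.92025282  87.14458555 243.62727175] [ 0.27768835 -0.04211264  1.07618245]
```

View pics/wrist1.png

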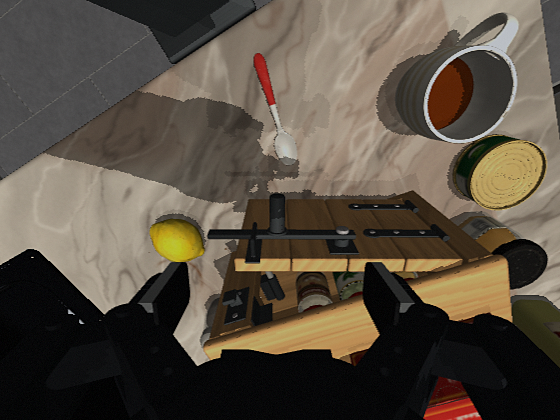

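```bash
python3 - <<'E'
from h import *
c=dict(np.load("wrist1.npz"));P=cloud(c)
print("cloud knob",P[200,277],P[212,277],P[222,277],"bar",P[235,215],P[236,320],"spoon",P[150,285],"table",P[180,210],"roof",P[300,440],P[330,300],P[262,430])
# knob front end ring centre (277,199 is top of end?) sides at z=134
tip,base=ray(c,277,203,134),ray(c,277,232,134);print("tip,base",tip,base,np.linalg.norm(tip-base))
a,b=ray(c,208,234,137),ray(c,355,236,137);print("bar",a,b,np.linalg.norm(a-b))
print("theta",np.arctan2(*(-(a-b)[[0,1]]))-.127)
print("roof front edge",ray(c,207,347,172),ray(c,507,258,172))
E
```

```text
cloud knob [480.87595226  86.06837518 140.15643605] [490.42434428  80.89970582 141.11108898] [498.93558488  76.29552985 141.13891566] bar [483.88849342  20.6568629  140.66416216] [530.19644248 103.70571956 140.57999515] spoon [474.54874832 101.54332628   1.78107583] table [462.49661565  -4.69623984   0.59006442] roof [619.1392476  172.34304531 173.20457873] [593.36185508  49.26598096 172.18085554] [589.19454632 179.19913791 158.75435106]
tip,base [485.55959465  83.55776444 134.        ] [511.08108768  69.75216289 134.        ] 29.016223744742835
bar [481.29384011  13.87700917 137.        ] [547.58425159 131.61384876 137.        ] 135.11617982291554
theta 0.3857986789736142
roof front edge [570.63728216 -38.67955403 172.        ] [603.55702048 232.33063583 172.        ]
```

```bash
cat >> h.py <<'E'
HINGE=np.array([601.2,207.5,134.]);PSI=-.126;TILT=.15
def pose(th,la,r=164.,k=36.,off=(0,0,0)):
    "TCP pose gripping the knob at door angle th, latch angle la"
    d,n=door(HINGE,PSI,th);M=frame(d,n,TILT,la,-1)
    p=HINGE+(r-60+60*np.cos(la))*d+k*n+np.array([0,0,60*np.sin(la)])+19*M[:,2]+np.array(off)
    return p,M
def st(th=.375):
    from workcell import read_state
    s=read_state();d,n=door(HINGE,PSI,th);f=s["ft_force"]
    print("t%.2f F(d,n,z)=%.1f %.1f %.1f gap %.1f pos"%(s["time"],f@d,f@n,f[2],s["finger_gap"]),s["eef_pos"].round(1));return s
E
python3 - <<'E'
from h import *
from workcell import *
p,M=pose(.375,0);z=M[:,2]
movel(p-60*z,M,max_speed=150);st()
print(movel(p,M,max_speed=70,guard=8));st();print(p)
c=camera("wrist");cv2.imwrite("pics/wrist2.png",c["image"]);np.savez("wrist2.npz",**c)
E
```

```text
t3.31 F(d,n,z)=-0.4 -0.1 0.5 gap 85.1 pos [485.6  84.2 175. ]
False
t4.32 F(d,n,z)=-1.4 0.0 -0.4 gap 85.1 pos [493.5  79.7 115.5]
[493.34500954  79.58232557 115.21334952]
```

View pics/wrist2.png

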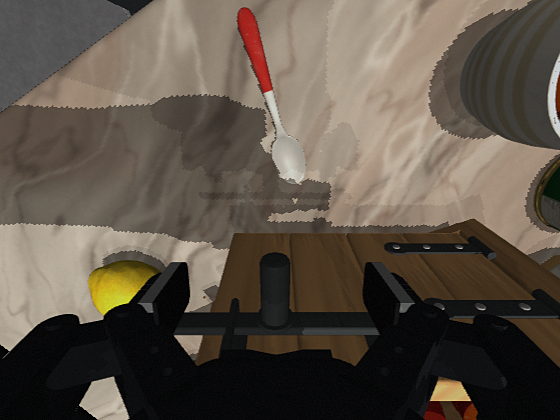

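Knob (col 275) sits centred between the fingers (inner edges 187 and 365). Clamping and raising.

```bash
python3 - <<'E'
from h import *
from workcell import *
clamp();wait(.2);st()
for la in (.06,.12,.17):
    p,M=pose(.375,la);g=movel(p,M,max_speed=30,guard=15);s=st()
    if g: print("guard");break
c=camera("wrist");cv2.imwrite("pics/wrist3.png",c["image"]);np.savez("wrist3.npz",**c)
E
```

```text
t5.23 F(d,n,z)=3.7 1.2 5.8 gap 12.3 pos [493.3  79.2 115.3]
t5.51 F(d,n,z)=4.2 1.9 1.1 gap 12.3 pos [492.5  78.6 118.6]
t5.78 F(d,n,z)=3.5 0.7 2.3 gap 11.9 pos [492.1  77.9 122.2]
t6.04 F(d,n,z)=4.6 0.7 1.8 gap 12.3 pos [491.9  77.4 125.3]
```

View pics/wrist3.png

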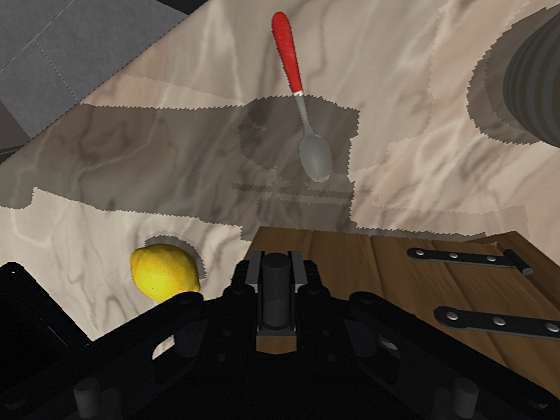

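```bash
python3 - <<'E'
from h import *
from workcell import *
p,M=pose(.375,.18);movel(p,M,max_speed=30,guard=15);st()
for th in (.32,.27,.22,.17,.13):
    p,M=pose(th,.18);g=movel(p,M,max_speed=60,guard=12);s=st(th);print(th,g,(s["eef_pos"]-p).round(1))
    if g: break
c=camera("top");cv2.imwrite("pics/top4.png",cv2.resize(c["image"][190:300,210:380],None,fx=4.6,fy=4.6,interpolation=cv2.INTER_CUBIC));np.savez("top4.npz",**c)
E
```

```text
t6.34 F(d,n,z)=5.4 1.0 1.4 gap 12.3 pos [492.   77.2 126.1]
t6.65 F(d,n,z)=4.0 1.1 0.2 gap 12.1 pos [499.3  71.5 126.2]
0.32 False [-0.2 -0.2 -0.1]
t6.94 F(d,n,z)=6.4 0.1 0.8 gap 11.8 pos [506.1  66.7 126.2]
0.27 False [-0.3 -0.1 -0. ]
t7.23 F(d,n,z)=5.7 0.5 -0.2 gap 12.0 pos [513.2  62.2 126.2]
0.22 False [-0.4  0.  -0. ]
t7.53 F(d,n,z)=5.6 0.9 1.0 gap 11.9 pos [520.6  58.  126.2]
0.17 False [-0.4  0.  -0. ]
t7.79 F(d,n,z)=6.6 1.6 1.8 gap 12.2 pos [526.6  54.9 126.2]
0.13 False [-0.4 -0.  -0. ]
```

View pics/top4.png

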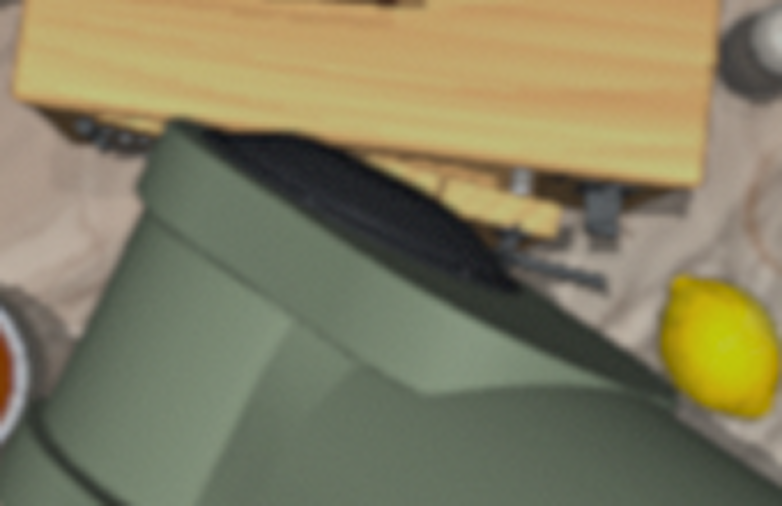

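```bash
cat > close.py <<'E'
from h import *
from workcell import *
d,n=door(HINGE,PSI,.0)
F=[]
th=.13
for th in [.11,.09,.075,.06,.05,.042]+list(np.arange(.037,-.046,-.0035)):
    p,M=pose(th,.18);g=movel(p,M,max_speed=25,guard=6)
    wait(.08);f=np.mean([(read_state()["ft_force"],wait(.02))[0] for _ in range(3)],0)
    s=read_state();e=(s["eef_pos"]-p)@n;F.append(f@n)
    print("%.4f %s d%.1f n%.1f z%.1f err_n %.2f t%.2f"%(th,g,f@d,f@n,f[2],e,s["time"]))
    if g or (th<.04 and len(F)>3 and f@n-np.median(F[-4:-1])>3) or f@n>12: break
np.save("th.npy",th)
E
python3 close.py
```

```text
0.1100 False d6.0 n1.6 z1.1 err_n 0.50 t8.26
0.0900 False d6.1 n1.6 z0.8 err_n 0.46 t8.68
0.0750 False d6.0 n2.8 z0.9 err_n 0.65 t9.06
0.0600 False d6.2 n4.0 z1.6 err_n 0.74 t9.44
0.0500 False d5.8 n4.0 z1.4 err_n 0.80 t9.82
0.0420 False d5.5 n4.4 z1.6 err_n 0.85 t10.21
0.0370 False d5.9 n5.0 z1.2 err_n 0.87 t10.59
0.0335 False d6.0 n4.7 z1.4 err_n 0.89 t10.97
0.0300 False d5.4 n4.6 z1.6 err_n 0.89 t11.36
0.0265 False d5.6 n5.2 z1.3 err_n 0.90 t11.74
0.0230 False d5.9 n5.0 z2.3 err_n 0.95 t12.12
0.0195 False d5.7 n5.2 z1.6 err_n 0.93 t12.51
0.0160 False d5.9 n5.8 z1.0 err_n 0.98 t12.89
0.0125 False d6.2 n5.1 z1.2 err_n 0.95 t13.28
0.0090 False d5.7 n5.5 z1.3 err_n 0.98 t13.66
0.0055 False d5.9 n6.0 z1.2 err_n 1.01 t14.04
0.0020 False d6.0 n6.0 z2.0 err_n 1.00 t14.43
-0.0015 False d5.7 n5.7 z1.4 err_n 1.00 t14.81
-0.0050 False d5.7 n5.6 z1.5 err_n 1.05 t15.19
-0.0085 False d5.8 n6.1 z1.9 err_n 1.03 t15.57
-0.0120 False d5.3 n6.8 z1.9 err_n 1.13 t15.96
-0.0155 False d5.4 n9.8 z1.9 err_n 1.59 t16.34
```

Home felt at about −0.013 (force steps from 6 to 9.8 N). Lowering the bar while holding the door there.

```bash
python3 - <<'E'
from h import *
from workcell import *
th=float(np.load("th.npy"))
for la in (.14,.11,.08,.06,.04,.02,.0):
    p,M=pose(th,la);g=movel(p,M,max_speed=25,guard=8);wait(.1);s=st(th);print(la,g,(s["eef_pos"]-p).round(2))
    if g: break
E
```

```text
t16.69 F(d,n,z)=5.0 9.5 0.6 gap 12.1 pos [548.4  46.5 123.3]
0.14 False [-1.56  0.32 -0.44]
t17.04 F(d,n,z)=5.3 10.0 0.7 gap 11.8 pos [548.4  46.8 121.5]
0.11 False [-1.53  0.35 -0.46]
t17.39 F(d,n,z)=4.8 9.7 0.2 gap 11.8 pos [548.5  47.2 119.6]
0.08 False [-1.54  0.35 -0.48]
t17.74 F(d,n,z)=4.9 9.7 -0.5 gap 12.2 pos [548.5  47.5 118.4]
0.06 False [-1.55  0.38 -0.48]
t18.09 F(d,n,z)=3.2 9.2 0.1 gap 12.2 pos [548.5  47.8 117.1]
0.04 False [-1.55  0.38 -0.49]
t18.44 F(d,n,z)=4.1 9.9 1.3 gap 12.0 pos [548.6  48.2 115.9]
0.02 False [-1.56  0.4  -0.5 ]
t18.79 F(d,n,z)=6.5 13.5 11.3 gap 12.3 pos [548.7  48.5 115.2]
0.0 False [-1.42  0.35 -0.03]
```

```bash
python3 - <<'E'
from h import *
from workcell import *
for th in (-.0155,-.012,-.009,-.006,-.003,0,.003):
    p,M=pose(th,.008);movel(p,M,max_speed=25,guard=8);wait(.1);s=st(th);_,n=door(HINGE,PSI,th)
    if s["ft_force"]@n<3: break
print("relaxed at",th)
E
```

```text
t19.14 F(d,n,z)=5.1 10.3 3.9 gap 12.0 pos [548.6  48.4 115.4]
t19.49 F(d,n,z)=6.7 6.4 1.4 gap 11.9 pos [548.5  48.5 115.4]
t19.84 F(d,n,z)=5.2 6.2 0.3 gap 12.1 pos [548.1  48.6 115.4]
t20.19 F(d,n,z)=5.7 6.1 0.4 gap 11.6 pos [547.6  48.8 115.4]
t20.54 F(d,n,z)=5.7 6.0 2.0 gap 12.0 pos [547.2  48.9 115.5]
t20.89 F(d,n,z)=5.1 5.5 0.1 gap 12.0 pos [546.7  49.1 115.5]
t21.24 F(d,n,z)=5.1 2.9 -1.4 gap 11.9 pos [546.5  49.1 115.5]
relaxed at 0.003
```

```bash
python3 - <<'E'
from h import *
from workcell import *
for th,la in ((-.006,.008),(-.006,.001),(.0,.001)):
    p,M=pose(th,la);movel(p,M,max_speed=25,guard=10);wait(.1);st(th)
open_gripper();wait(.2);st(0)
p,M=pose(0,0)
print(movel(p-70*M[:,2],M,max_speed=100,guard=10));st(0)
c=camera("wrist");cv2.imwrite("pics/wrist5.png",c["image"]);np.savez("wrist5.npz",**c)
E
```

```text
t21.59 F(d,n,z)=5.9 5.4 0.4 gap 12.2 pos [547.7  48.7 115.5]
t21.94 F(d,n,z)=6.5 5.9 5.7 gap 11.6 pos [547.9  48.7 115.3]
t22.29 F(d,n,z)=6.8 6.9 5.5 gap 11.8 pos [547.   49.1 115.3]
t23.19 F(d,n,z)=0.9 -0.2 0.0 gap 85.4 pos [547.7  48.9 115.3]
False
t24.04 F(d,n,z)=0.2 -0.3 -0.5 gap 85.4 pos [537.1  50.1 183.9]
```

View pics/wrist5.png

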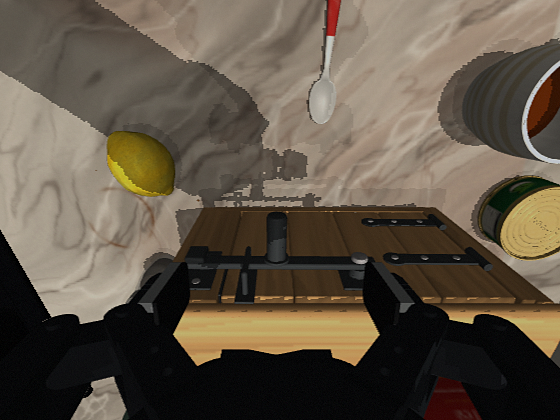

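The bar lies level with its end behind the hook (col 200, row 255) and the door is flush. I'll withdraw and check.

```bash
python3 - <<'E'
from h import *
from workcell import *
c=dict(np.load("wrist5.npz"));P=cloud(c);print("knob top",P[225,277],P[240,277],"bar top",P[260,225],P[261,320])
p,M=pose(0,0);movel(p-140*M[:,2],M,max_speed=150)
goto_joints([1.096,.521,-.036,1.599,.021,1.021,-.113]);st(0)
c=camera("top");a=np.load("top0.npz");df=(cv2.absdiff(c["image"],a["image"]).max(2)>40)
print("changed px outside door area:",df.sum()-df[205:290,215:345].sum(), [ (n,int(df[s].sum())) for n,s in dict(tea=np.s_[140:190,220:302],pep=np.s_[185:215,369:395],lemon=np.s_[245:285,350:385],spoon=np.s_[275:332,265:288],mug=np.s_[245:296,165:220],tin=np.s_[190:235,160:203],honey=np.s_[150:190,180:214]).items()])
s=camera("side");cv2.imwrite("pics/fin.png",np.hstack([cv2.resize(c["image"][190:300,210:380],(400,260)),cv2.resize(s["image"][160:280,200:360],(400,260))]))
E
```

```text
knob top [534.71503775  50.84223582 141.03586114] [546.07628991  49.43542338 140.89785478] bar top [560.97985091   9.68334446 135.3249522 ] [569.8207294   77.77507106 136.16296147]
t27.14 F(d,n,z)=0.6 0.0 -0.4 gap 85.0 pos [ 247.1 -574.3  231.7]
changed px outside door area: 0 [('tea', 0), ('pep', 0), ('lemon', 0), ('spoon', 0), ('mug', 0), ('tin', 0), ('honey', 0)]
```

View pics/fin.png

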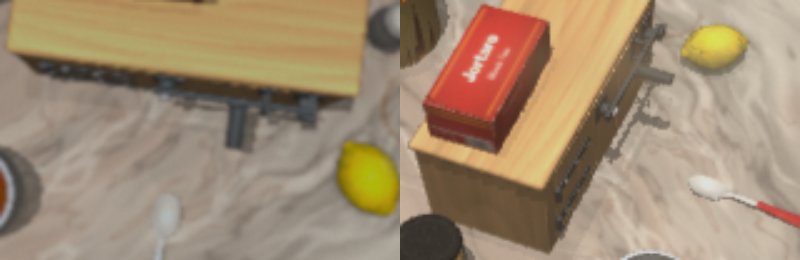

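Knob top is at 141 mm, so the bar is down; the door is shut and nothing else has moved.

```bash
python3 -c "
from workcell import *
finish_job()"
```

```text
the job is handed in; nothing more can be done
```

The cupboard is shut and latched, and I handed the job in at about 27 s of the 48 s allowed. I raised the bar to 0.18 rad by its knob and swung the door in. The force stepped from about 6 to 9.8 N at −0.013 rad, which I took as home. I then lowered the bar behind the nose and let go.

**Latch holds:** before letting go I eased the door outwards, and the bar took the load at about +0.003 rad, in line with the stated play. After release the knob top measured 141 mm, as it should with the bar down. The door stayed shut in the pictures with the arm withdrawn.

**Surroundings:** comparing the top camera view before and after showed no visible change outside the door area, and none at any of the loose items.

**Disagreement:** the side camera put y values about 6–8 mm off the top camera. I used the wrist camera for the grasp, because its heights matched the sizes given.

**Force on the bar:** lowering it to its rest pressed down with about 11 N for a moment before I eased off.

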